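# Click the proud battery pack home under the roll-top charging cabinet

## Task

Roll the charging cabinet's slatted cover up by its bar until it stays open on its own, then press the battery pack that stands proud of the other two straight down until it clicks home level with them, and stop pushing there. Do not force it deeper, do not press the packs that are already home, leave the other things where they are, and leave the cover open.

Things in the scene. Friction and masses are not known exactly. Their poses are not given: they have to be found in the camera images.
- cabinet: White fixed half-drum cabinet, 336 deep, 400 wide, 188 mm high. Origin: centre of underside. Its x points out of its open side, away from the robot; y along its width; z up. End walls 12 mm thick at y = +-194 mm, radius 168 mm about cover_axis. Fixed hood over x < 0, cover over x > 0. Three bays at x = 75, y = -70, 0, 70 mm. Cover open: all from x = 0 outwards is free from above.
- cover_axis (a point): Middle of the level axis about which the cover rolls, 20 mm above the cabinet's origin; the axis runs along the cabinet's y.
- cover (a joint): Roll of the grey slatted cover, rad: 0 = down (from 2 to 90 degrees elevation above the cabinet's +x, outer radius 163 mm), 1.66 = fully open, over the hood. Mass about 0.45 kg, needs about 4 N at the bar. Let go below about 0.75 it drops shut; beyond about 0.85 it rolls on open by itself, damped, within about 3 s, and stays.
- cover_bar (a point): Middle of the cover's round aluminium bar, 12 mm thick, 140 mm long along the cabinet's y, on posts 60 mm either side. 205 mm from the axis, 36 mm clear of the slats. Cover down: at 35 degrees elevation (168 mm out along +x, 118 mm above the axis); it moves up and over towards -x. A finger pointing down can hook its outer (+x) side and draw it along the arc; or pinch it.
- proud_pack_top (a point): Centre of the flat top of the black battery pack (50 along cabinet x, 48 along y, 90 mm tall) that is not clicked in: it stands 20 mm higher than the other two, top 125 mm above the desk, in any of the three bays. It slides only straight down.
- proud_pack (a joint): How far the proud pack is pressed down, m: 0 to 0.001 proud, 0.020 to 0.021 clicked home, level with the others. Resistance peaks at about 12 N, 4 to 6 mm down, and vanishes at 9 to 10 mm, past which it snaps home by itself; let go before, it springs back. Past home resistance rises again: about 13 N at 0.022, 25 N at 0.0235; beyond 0.0245 is too deep.
- home_pack1_top (a point): Centre of the flat top of a like pack that is already home, top 105 mm above the desk.
- home_pack2_top (a point): The same for the other pack that is already home.
- home_pack1 (a joint): How far that home pack is pressed below its home level, m; 0 at rest, springy (3 N per mm), not to be pressed.
- home_pack2 (a joint): The same for the other home pack.
- tape_roll: Roll of clear tape, 60 mm across, 24 mm high, lying in the cabinet 150 mm to its +y side; origin under its centre. Not to be disturbed.
- eraser: White eraser 55 x 24 x 14 mm lying in the cabinet 150 mm to its -y side; origin under its centre. Not to be disturbed.
- mug: White mug 80 mm across, 95 mm high; origin under its centre. Not to be disturbed.
- stapler: Stapler 140 x 36 x 55 mm; origin under its centre. Not to be disturbed.
- calculator: Calculator 150 x 100 x 21 mm; origin under its centre. Not to be disturbed.
- pen_pot: Dark pot of pens, 72 mm across, 150 mm high with pens; origin under its centre. Not to be disturbed.
- note_pad: Pale block of notes 76 x 76 x 24 mm; origin under its centre. Not to be disturbed.

How it is judged:
By the outcome, as a careful person would: the job done as asked, in the order asked, and still so for the second after the job is handed in, with the robot touching nothing.
It also fails if it takes over 51 s, if anything falls off the work surface, if the arm or the gripper's body presses on something with over 40 N, if the wrist force passes 120 N, or if a joint passes its speed limit or range.

## Robot

A 7-joint arm with a two-finger parallel gripper is mounted at the origin on the work surface. World frame = base frame: x ahead of the robot, y to its left, z up, the work surface at z = 0. Lengths are in mm, angles in rad, forces in N, time in s.
With the tool pointing down it reaches from about 400 to 875 mm from the base axis. Payload 6.5 kg.
Tool frame: the origin (TCP) lies at the very end of the fingers, on their centre line; the grasp point (between the pads) lies 19 mm behind it; z points along the fingers, x is the direction in which the jaws open and shut, and the axes are right-handed (so a half turn about z gives the same grasp; the last joint's range is limited). The gripper opens to 88 mm and grips with 3 to 60 N. Pads are 18 mm wide; open, the fingers measure 123 mm over their backs; the gripper's body (75 mm by 187 mm) begins 45 mm behind the grasp point.
Start: joints at [-1.387, 0.536, -0.004, 1.538, 0.003, 1.067, -0.071], TCP at [160.683, 629.818, 213.916] pointing down, gripper open.
Joint ranges: [-2.7, 2.7], [-0.37, 2.16], [-1.27, 1.26], [0.24, 2.4], [-1.31, 4.45], [0.19, 1.91], [-2.76, 2.76]. Speed limits (rad/s): [2.39, 2.39, 3.14, 3.14, 3.14, 3.14, 3.14].

## Interface

Orientations are given as a unit quaternion [x, y, z, w].
In Python, from bench import r gives the robot as it stands.
- The arm moves only by the shell command python3 -m pendant 'ROWS'. ROWS is a JSON object of lists of equal length, an entry for each row: "fingers": the finger opening in mm, from 0 to 88.1; "dp": the shift along the tool's x, y, z in mm, a list of three; "roll": the turn about the tool's z in rad. In form: {"fingers": [fingers, ...], "dp": [[tx, ty, tz], ...], "roll": [roll, ...]}. A call has 1 to 8 rows; each row shifts and turns the commanded pose from where the row before left it, along the tool's axes as they then stand; what a row does not reach is not made up. A row lasts 1/12 s, in which the tool goes at most 41.7 mm and 7.16 degrees, less where a joint would pass 70% of its speed; a pose out of reach is approached as far as the arm can. A call with a gripper value outside its range is refused whole. The fingers move at their own pace and stop on an object; the grip force is fixed at half the most. Time passes only in rows, so rows that do not move let the fingers close. It gives the time, the measured TCP pose, the force and the opening at its end, in the units of the state.
- r.observe(): the state, without advancing time (a new reading comes with each control period).
- r.grab_frame(name): name is "scene" or "top" or "wrist"; returns (picture, depth): 420x560x3 uint8, red, green, blue; 420x560 float32, mm along the optical axis (not along the pixel's ray), 0 where there is no reading.
- r.camera_info(name): a dict with "mtx" (3x3 intrinsics, pixels), "world_from_camera" (4x4, takes a point from camera to world coordinates); the wrist camera has in their place "tool_from_camera" (4x4, takes a point from camera to tool coordinates, whose origin is the TCP and whose axes are the tool frame's). Camera axes: x right, y down, z forward; pixel columns grow to the right and rows downward; lengths in mm; the calibration is good to about 2 mm. A picture is of the moment at which its call begins: read the wrist's pose just before it. camera_info takes no time and is no camera call.
- r.sign_off(): hands the job in, once; it reports no verdict.
Trained networks look in the newest picture that a camera, given by its name, has taken for a name from the list of things; names that differ only in an ending like _2 or _b are one class to them, and where a whole thing is asked for, a point or a joint stands for the part that bears it (a point fixed in the world has none). Each returns a list of dicts, best first, with "p" (0 to 1); they miss things now and then, are a little off and sometimes report something else, mostly with a low value. They report only what shows in the picture. A call takes as long as a camera call.
- r.look_for(name, camera): "position" ([column, row] in pixels, amid what is visible of it).
- r.outline_of(name, camera): "pixels" (420x560 bool, what is visible of it) and "position" ([column, row] in pixels, amid what is visible of it).
The state is a dict: "clock": time; "joint_positions": joint angles; "joint_vel": joint speeds; "joint_torque": joint torques, N m; "tool_pos": TCP position; "orientation": TCP orientation; "contact_force": force on the tool from outside, world axes, zero at the start; "moment": the same for the moment, N m; "finger_gap": finger opening in mm.
Only numpy, scipy, OpenCV 4.12 (cv2) and the standard library are available. Lean on these libraries where they do the work, as an engineer would, in place of code of your own. Each camera call takes 0.05 s, during which the arm holds its last target.

## Working session

There is one attempt and no reset: what is moved stays moved. The work goes in short steps, Python scripts to look and compute and a shell command to move; the robot and the scene stay as the last step left them, time stands still between calls to the robot, and variables do not carry over. Pictures are saved under pics/ and viewed, and the job is handed in when it is done.

```bash
mkdir -p pics; ls
python3 - <<'E'
from bench import r
import cv2
s=r.observe(); print(s)
for n in ("scene","top"):
    im,d=r.grab_frame(n); cv2.imwrite(f"pics/{n}0.png",im[:,:,::-1])
    ci=r.camera_info(n); print(n,ci)
E
```

```text
pics
{'clock': 0.0, 'joint_positions': array([-1.38720073,  0.53718178, -0.00443485,  1.53886895,  0.00262012,
        1.06727323, -0.07118287]), 'joint_vel': array([-6.34380984e-05,  7.00096918e-04, -1.09185548e-05, -1.01933137e-03,
        2.42309303e-04,  1.54105905e-03, -1.58827683e-03]), 'joint_torque': array([ 2.55178911e-04, -5.70981038e+01,  9.90759395e-01, -2.51598912e+01,
       -5.62136492e-02,  1.79991400e-02,  1.49512825e-04]), 'tool_pos': array([160.55005918, 629.18571494, 213.03065464]), 'orientation': array([ 7.89655745e-01,  6.13549557e-01, -6.34118919e-04,  5.85164743e-04]), 'contact_force': array([0.06567505, 0.52104911, 0.1479065 ]), 'moment': array([ 0.01097288,  0.0331126 , -0.00437928]), 'finger_gap': 88.2985236787137}
scene {'mtx': array([[408.70347953,   0.        , 274.34873199],
       [  0.        , 408.70347953, 210.58599237],
       [  0.        ,   0.        ,   1.        ]]), 'world_from_camera': array([[ 4.30602919e-02, -9.41879375e-01,  3.33180214e-01,
         1.52669535e+02],
       [-9.99042639e-01, -3.80167043e-02,  2.16456972e-02,
        -3.71383945e+01],
       [-7.72122203e-03, -3.33793310e-01, -9.42614666e-01,
         1.13975076e+03],
       [ 0.00000000e+00,  0.00000000e+00,  0.00000000e+00,
         1.00000000e+00]])}
top {'mtx': array([[402.60514959,   0.        , 277.8495112 ],
       [  0.        , 402.60514959, 207.48397694],
       [  0.        ,   0.        ,   1.        ]]), 'world_from_camera': array([[-1.09149245e-02, -9.97396074e-01,  7.12877007e-02,
         4.35633397e+02],
       [-9.99894910e-01,  1.02064061e-02, -1.02955769e-02,
        -3.63406936e+00],
       [ 9.54117675e-03, -7.13925845e-02, -9.97402659e-01,
         1.44335142e+03],
       [ 0.00000000e+00,  0.00000000e+00,  0.00000000e+00,
         1.00000000e+00]])}
```

View pics/scene0.png

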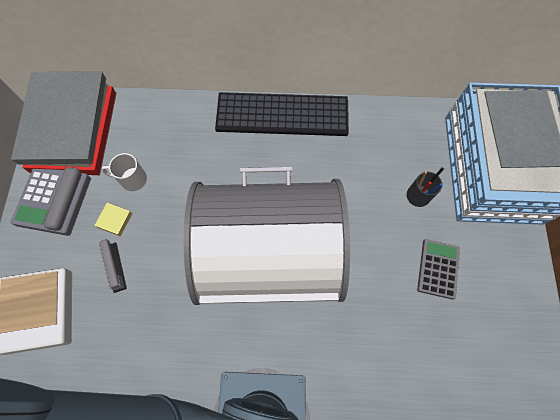

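View pics/top0.png

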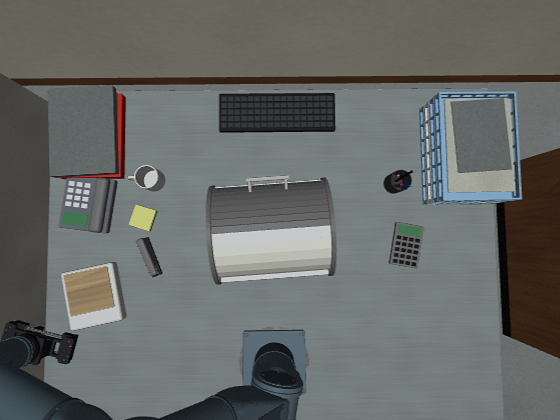

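```bash
cat > h.py <<'E'
from bench import r
import numpy as np, cv2
def pts(name,d):
    ci=r.camera_info(name);K=ci["mtx"];T=ci["world_from_camera"]
    v,u=np.mgrid[0:420,0:560]
    P=np.stack([(u-K[0,2])/K[0,0]*d,(v-K[1,2])/K[1,1]*d,d],-1)
    return P@T[:3,:3].T+T[:3,3]
E
python3 - <<'E'
from h import *
from scipy.optimize import least_squares
allp=[]
for n in ("scene","top"):
    im,d=r.grab_frame(n); P=pts(n,d)
    for nm in ("cabinet","cover_bar","cover","mug","pen_pot","note_pad","stapler","calculator"):
        o=r.outline_of(nm,n)
        for k in o[:1]:
            m=k["pixels"]&(d>0)
            q=P[m]; print(n,nm,round(k["p"],2),np.round(k["position"]),m.sum(),np.round(np.median(q,0)),np.round(np.percentile(q,2,axis=0)),np.round(np.percentile(q,98,axis=0)))
            if nm in("cabinet",): cab=m
    np.savez(f"{n}.npz",P=P,cab=cab,d=d)
    m=(np.abs(P[...,1]-15)<260)&(P[...,0]>230)&(P[...,0]<640)&(P[...,2]>60)&(P[...,2]<240)&(d>0)
    q=P[m]; print(n,"region",m.sum(),q.min(0),q.max(0))
    allp.append(q)
    def f(p,q=q):
        c,s=np.cos(p[2]),np.sin(p[2])
        x=(q[:,0]-p[0])*c+(q[:,1]-p[1])*s
        return np.hypot(x,q[:,2]-20)-p[3]
    # p[1] fixed 0 -> degenerate with p[0]; use line through y=0
    s=least_squares(lambda a:f([a[0],0,a[1],a[2]]),[430,0,165],loss="soft_l1",f_scale=3)
    print(n,s.x)
    a=s.x; c,sn=np.cos(a[1]),np.sin(a[1])
    y=-(q[:,0]-a[0])*sn+q[:,1]*c
    x=(q[:,0]-a[0])*c+q[:,1]*sn
    R=np.hypot(x,q[:,2]-20)
    k=(abs(R-a[2])<8); print("y extent",np.percentile(y[k],[0,.3,1,99,99.7,100]))
    b=(R>195)&(R<222); print("bar",b.sum(),x[b].mean(),(q[b,2]-20).mean(),np.percentile(y[b],[1,50,99]),np.median(x[b]),np.median(q[b,2]))
E
```

```text
scene cabinet 0.77 [268. 242.] 19330 [415.   2. 154.] [ 293. -192.   18.] [595. 194. 186.]
scene cover_bar 0.8 [269. 203.] 6027 [514.   9. 171.] [ 455. -169.  113.] [622. 185. 184.]
scene cover 0.64 [266. 207.] 6152 [514.   7. 171.] [ 454. -169.  111.] [623. 186. 184.]
scene mug 0.57 [126. 170.] 1069 [642. 428.  55.] [602. 383.   1.] [678. 493.  95.]
scene pen_pot 0.97 [426. 190.] 906 [ 613. -433.   66.] [ 585. -471.   -0.] [ 655. -403.  144.]
scene note_pad 0.92 [114. 215.] 749 [503. 452.  23.] [464. 413.   2.] [543. 494.  27.]
scene stapler 0.68 [112. 261.] 765 [366. 425.  46.] [305. 396.   5.] [429. 457.  58.]
scene calculator 0.73 [440. 266.] 1966 [ 397. -472.   18.] [ 327. -527.   10.] [ 470. -421.   24.]
scene region 17724 [ 276.14222721 -207.75346963   60.02762666] [633.63090173 213.20790939 195.50106497]
scene [4.68277270e+02 6.35240570e-02 1.56749522e+02]
y extent [-196.31813103 -183.97273786 -182.75028929  191.75427671  192.65745033
  205.46374773]
bar 149 156.72093575483564 122.2495454778552 [-63.7627315    0.77056719  73.35311543] 156.8083677724017 142.1355325530002
top c
[... 290 characters left out ...]
6 [ 623. -438.   58.] [ 587. -469.   -2.] [ 655. -398.  148.]
top note_pad 0.83 [144. 215.] 477 [508. 457.  25.] [470. 419.  12.] [547. 499.  32.]
top stapler 0.69 [149. 257.] 552 [373. 431.  47.] [308. 401.   0.] [435. 466.  62.]
top calculator 0.67 [405. 242.] 1149 [ 404. -470.   20.] [ 330. -521.   12.] [ 474. -421.   26.]
top region 11461 [ 279.63576238 -201.82589099   60.10022113] [634.87169595 218.16071667 201.1194239 ]
top [4.69003794e+02 6.41141938e-02 1.57777781e+02]
y extent [-192.81711844 -184.52213943 -179.04178892  196.02015693  199.64773639
  209.09709312]
bar 132 157.4175530704464 123.76718907561022 [-60.19911841   7.27349568  75.54032694] 157.32953290530193 143.85742770849527
```

```bash
cat >> h.py <<'E'
from scipy.spatial.transform import Rotation as Ro
PV=np.array([469,0.,0]);YAW=.0638
AX=np.array([457,6.])   # axis x along cab rel; set below
def st(): 
    s=r.observe(); R=Ro.from_quat(s["orientation"]); 
    print("t",round(s["clock"],2),"tcp",np.round(s["tool_pos"],1),"F",np.round(s["contact_force"],1),"gap",round(s["finger_gap"],1),"toolx deg",round(np.degrees(np.arctan2(R.as_matrix()[1,0],R.as_matrix()[0,0])),2),"z",np.round(R.as_matrix()[:,2],3)); return s,R
def to(t):
    s,R=st(); print("tool dp",np.round(R.inv().apply(np.array(t,float)-s["tool_pos"]),1))
E
python3 -m pendant '{"fingers":[0,0,0],"dp":[[0,0,-10],[0,0,-10],[0,0,-10]],"roll":[-0.105,-0.105,-0.105]}'
python3 -c "
from h import *
to([662,18,240])"
```

```text
clock: 1.25
tool_pos: [160.7, 629.7, 244.2]
orientation: [0.682, 0.732, -0.0, 0.0]
contact_force: [-0.1, 0.3, -0.3]
finger_gap: 70.1
t 1.25 tcp [160.7 629.7 244.2] F [-0.1  0.3 -0.3] gap 70.1 toolx deg 94.03 z [ 0. -0. -1.]
tool dp [-645.4  457.1    4.5]
```

```bash
python3 -m pendant '{"fingers":[0,0,0,0,0,0,0,0],"dp":[[-32,23,0],[-32,23,0],[-32,23,0],[-32,23,0],[-32,23,0],[-32,23,0],[-32,23,0],[-32,23,0]],"roll":[0,0,0,0,0,0,0,0]}'
python3 -m pendant '{"fingers":[0,0,0,0,0,0,0,0],"dp":[[-32,23,0],[-32,23,0],[-32,23,0],[-32,23,0],[-32,23,0],[-32,23,0],[-32,23,0],[-32,23,0]],"roll":[0,0,0,0,0,0,0,0]}'
python3 -c "
from h import *
to([662,18,240])"
```

```text
clock: 1.92
tool_pos: [362.0, 384.8, 244.2]
orientation: [0.684, 0.73, 0.0, -0.0]
contact_force: [0.7, 0.9, 0.1]
finger_gap: 16.9
clock: 2.58
tool_pos: [562.3, 141.3, 244.2]
orientation: [0.684, 0.73, 0.0, 0.0]
contact_force: [1.2, 0.7, -0.3]
finger_gap: 0.7
t 2.58 tcp [562.3 141.3 244.2] F [ 1.2  0.7 -0.3] gap 0.7 toolx deg 93.75 z [ 0.  0. -1.]
tool dp [-129.5   91.4    4.2]
```

```bash
python3 -m pendant '{"fingers":[0,0,0,0,0],"dp":[[-32,23,0],[-32,23,0],[-32,23,0],[-32,22,0],[0,0,0]],"roll":[0,0,0,0,0]}'
python3 - <<'E'
from h import *
s,R=st()
im,d=r.grab_frame("wrist"); cv2.imwrite("pics/w1.png",im[:,:,::-1])
ci=r.camera_info("wrist");K=ci["mtx"];T=ci["tool_from_camera"];print(np.round(T,2))
v,u=np.mgrid[0:420,0:560]
P=np.stack([(u-K[0,2])/K[0,0]*d,(v-K[1,2])/K[1,1]*d,d],-1)@T[:3,:3].T+T[:3,3]
P=R.apply(P.reshape(-1,3)).reshape(P.shape)+s["tool_pos"]
m=(d>0)&(abs(P[...,2]-140)<14)&(P[...,0]>600)&(P[...,0]<660)&(abs(P[...,1]-16)<110)
q=P[m];print(m.sum(),np.median(q,0),np.percentile(q,[1,99],axis=0))
im,d=r.grab_frame("scene"); cv2.imwrite("pics/s1.png",im[:,:,::-1])
E
```

```text
clock: 3.0
tool_pos: [663.5, 11.5, 243.8]
orientation: [0.687, 0.727, -0.001, 0.003]
contact_force: [-0.5, -0.9, -0.9]
finger_gap: 0.6
t 3.0 tcp [663.5  11.5 243.8] F [-0.5 -0.9 -0.9] gap 0.6 toolx deg 93.19 z [ 0.002 -0.006 -1.   ]
[[ 1.0000e+00  0.0000e+00  0.0000e+00  1.4000e-01]
 [-0.0000e+00  9.6000e-01  2.7000e-01 -6.8360e+01]
 [ 0.0000e+00 -2.7000e-01  9.6000e-01 -1.6993e+02]
 [ 0.0000e+00  0.0000e+00  0.0000e+00  1.0000e+00]]
3390 [623.9106931   15.13898731 141.37046915] [[602.64444089 -52.37806909 126.8604946 ]
 [633.8261354   83.81515366 143.79285721]]
```

View pics/w1.png

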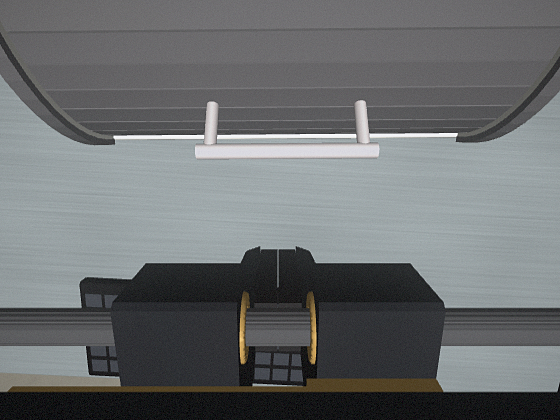

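View pics/s1.png

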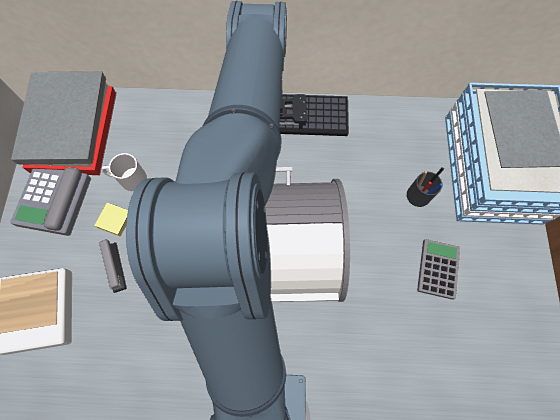

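```bash
python3 -m pendant '{"fingers":[0,0,0,0,0,0,0,0],"dp":[[0,0,25],[0,0,30],[0,0,30],[0,0,25],[0,0,14],[0,-8,0],[0,-8,0],[0,0,0]],"roll":[0,0,0,0,0,0,0,0]}'
python3 -c "
from h import *
st()"
```

```text
clock: 3.77
tool_pos: [643.6, 20.4, 121.6]
orientation: [0.684, 0.73, 0.0, 0.0]
contact_force: [0.2, 0.2, 0.2]
finger_gap: 0.6
t 3.77 tcp [643.6  20.4 121.6] F [0.2 0.2 0.2] gap 0.6 toolx deg 93.76 z [ 0.001  0.    -1.   ]
```

```bash
python3 -m pendant '{"fingers":[0,0,0,0,0,0,0,0],"dp":[[0,-5,0],[0,-6,-7],[0,-6,-7],[0,-6,-7],[0,-6,-6],[0,-7,-6],[0,-7,-6],[0,0,0]],"roll":[0,0,0,0,0,0,0,0]}'
python3 - <<'E'
from h import *
st()
im,d=r.grab_frame("wrist"); cv2.imwrite("pics/w2.png",im[:,:,::-1])
E
```

```text
clock: 4.43
tool_pos: [600.9, 17.1, 160.4]
orientation: [0.684, 0.73, 0.0, 0.0]
contact_force: [0.6, 0.2, 0.3]
finger_gap: 0.7
t 4.43 tcp [600.9  17.1 160.4] F [0.6 0.2 0.3] gap 0.7 toolx deg 93.72 z [ 0.001  0.    -1.   ]
```

View pics/w2.png

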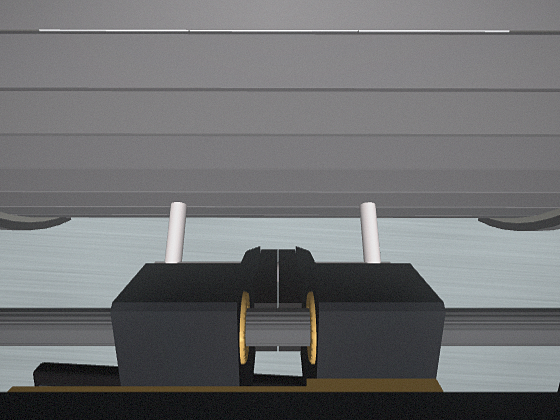

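```bash
cat >> h.py <<'E'
def wpts():
    s,R=st(); im,d=r.grab_frame("wrist")
    ci=r.camera_info("wrist");K=ci["mtx"];T=ci["tool_from_camera"]
    v,u=np.mgrid[0:420,0:560]
    P=np.stack([(u-K[0,2])/K[0,0]*d,(v-K[1,2])/K[1,1]*d,d],-1)@T[:3,:3].T+T[:3,3]
    P=R.apply(P.reshape(-1,3)).reshape(P.shape)+s["tool_pos"]
    return im,d,P
E
python3 - <<'E'
from h import *
im,d,P=wpts()
for (u,v) in [(177,208),(173,240),(171,258),(369,208),(372,240),(374,258),(280,200),(280,212)]: print(u,v,np.round(P[v,u]))
print(wpts)
E
```

```text
t 4.48 tcp [601.4  17.2 159.8] F [0.1 0.4 0.2] gap 0.5 toolx deg 93.73 z [ 0.001  0.    -1.   ]
177 208 [596. -45. 120.]
173 240 [612. -44. 131.]
171 258 [622. -44. 136.]
369 208 [588.  74. 117.]
372 240 [605.  75. 130.]
374 258 [614.  75. 136.]
280 200 [587.  18. 118.]
280 212 [600.  19.  97.]
<function wpts at 0x7ffadefb4180>
```

```bash
python3 -m pendant '{"fingers":[0,0,0,0,0,0,0,0],"dp":[[0,20,-5],[0,20,0],[0,18,0],[0,0,25],[0,0,25],[0,0,15],[0,-8,0],[0,-4,0]],"roll":[0,0,0,0,0,0,0,0]}'
python3 -m pendant '{"fingers":[0,0,0],"dp":[[0,-4,0],[0,-4,0],[0,0,0]],"roll":[0,0,0]}'
python3 - <<'E'
from h import *
im,d,P=wpts();cv2.imwrite("pics/w3.png",im[:,:,::-1])
for (u,v) in [(177,208),(173,240),(171,258),(369,208),(372,240),(374,258)]: print(u,v,np.round(P[v,u]))
E
```

```text
clock: 5.2
tool_pos: [645.9, 20.1, 97.8]
orientation: [0.684, 0.73, -0.001, -0.001]
contact_force: [0.3, -0.6, 0.7]
finger_gap: 0.4
clock: 5.45
tool_pos: [641.5, 19.7, 101.2]
orientation: [0.684, 0.73, 0.002, 0.002]
contact_force: [4.7, -0.4, -0.0]
finger_gap: 0.6
t 5.45 tcp [641.5  19.7 101.2] F [ 4.7 -0.4 -0. ] gap 0.6 toolx deg 93.73 z [ 0.006  0.    -1.   ]
177 208 [655. -60.  -2.]
173 240 [624. -22. 143.]
171 258 [633. -23. 141.]
369 208 [644.  93.  -0.]
372 240 [619.  55. 142.]
374 258 [626.  57. 143.]
```

View pics/w3.png

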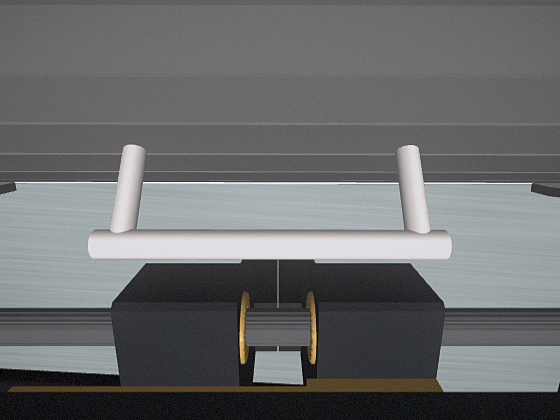

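```bash
python3 -m pendant '{"fingers":[0,0,0,0],"dp":[[0,-5,-2],[0,-6,-6],[0,-6,-7],[0,-6,-7]],"roll":[0,0,0,0]}'
python3 - <<'E'
from h import *
im,d,P=wpts();cv2.imwrite("pics/w4.png",im[:,:,::-1])
E
```

```text
clock: 5.83
tool_pos: [622.7, 18.6, 124.9]
orientation: [0.684, 0.73, 0.005, 0.005]
contact_force: [10.9, 0.3, 5.7]
finger_gap: 0.9
t 5.83 tcp [622.7  18.6 124.9] F [10.9  0.3  5.7] gap 0.9 toolx deg 93.74 z [ 0.013  0.001 -1.   ]
```

View pics/w4.png

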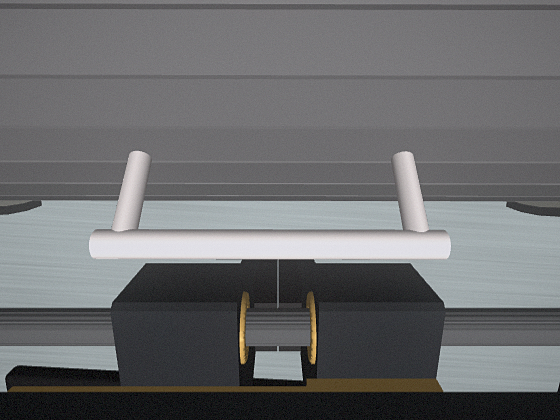

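```bash
python3 -m pendant '{"fingers":[0,0,0,0,0,0,0,0],"dp":[[0,-7,-7],[0,-7,-6],[0,-7,-6],[0,-7,-6],[0,-7,-6],[0,-7,-5],[0,-8,-5],[0,-8,-5]],"roll":[0,0,0,0,0,0,0,0]}'
python3 - <<'E'
from h import *
im,d,P=wpts();cv2.imwrite("pics/w5.png",im[:,:,::-1])
for v in (232,240,246): print(np.round(P[v,200]),np.round(P[v,340]))
E
```

```text
clock: 6.55
tool_pos: [560.0, 14.6, 168.8]
orientation: [0.684, 0.73, 0.002, 0.001]
contact_force: [4.5, 0.1, 2.7]
finger_gap: 0.1
t 6.55 tcp [560.   14.6 168.8] F [4.5 0.1 2.7] gap 0.1 toolx deg 93.74 z [ 0.004  0.001 -1.   ]
[540. -17. 207.] [536.  38. 207.]
[542. -16. 211.] [538.  38. 210.]
[544. -16. 212.] [541.  38. 210.]
```

View pics/w5.png

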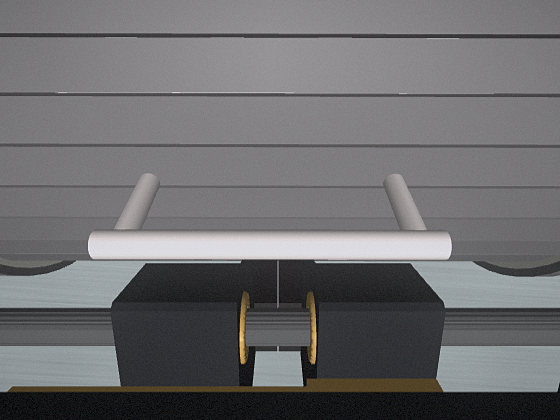

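```bash
python3 -m pendant '{"fingers":[0,0,0,0,0,0,0,0],"dp":[[0,-8,-4],[0,-8,-4],[0,-8,-4],[0,-8,-4],[0,-8,-4],[0,-8,-3],[0,-8,-3],[0,-8,-2]],"roll":[0,0,0,0,0,0,0,0]}'
python3 -m pendant '{"fingers":[0,0,0,0],"dp":[[0,-8,-1],[0,-8,-1],[0,-8,0],[0,-8,0]],"roll":[0,0,0,0]}'
python3 - <<'E'
from h import *
im,d,P=wpts();cv2.imwrite("pics/w6.png",im[:,:,::-1])
E
```

```text
clock: 7.27
tool_pos: [493.8, 10.2, 195.2]
orientation: [0.684, 0.73, -0.0, -0.0]
contact_force: [1.0, 0.0, -0.2]
finger_gap: 0.5
clock: 7.6
tool_pos: [461.9, 8.2, 196.9]
orientation: [0.684, 0.73, -0.0, -0.0]
contact_force: [0.5, -0.3, 0.6]
finger_gap: 0.3
t 7.6 tcp [461.9   8.2 196.9] F [ 0.5 -0.3  0.6] gap 0.3 toolx deg 93.74 z [-0.  0. -1.]
```

View pics/w6.png

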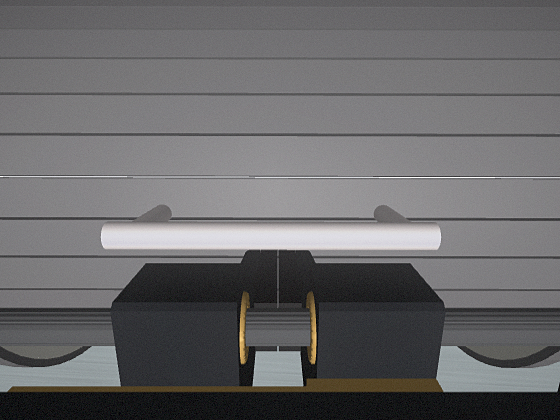

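```bash
python3 -m pendant '{"fingers":[0,0,0,0,0,0,0,0],"dp":[[0,0,-20],[0,10,-30],[0,25,-30],[0,25,0],[0,25,0],[0,20,0],[0,0,0],[0,0,0]],"roll":[0,0,0,0,0,0,0,0]}'
python3 -m pendant '{"fingers":[0,0,0,0,0,0,0,0],"dp":[[0,0,0],[0,0,0],[0,0,0],[0,0,0],[0,0,0],[0,0,0],[0,0,0],[0,0,0]],"roll":[0,0,0,0,0,0,0,0]}'
python3 -m pendant '{"fingers":[0,0,0,0,0,0,0,0],"dp":[[0,0,0],[0,0,0],[0,0,0],[0,0,0],[0,0,0],[0,0,0],[0,0,0],[0,0,0]],"roll":[0,0,0,0,0,0,0,0]}'
python3 - <<'E'
from h import *
im,d,P=wpts();cv2.imwrite("pics/w7.png",im[:,:,::-1]);np.savez("w7.npz",P=P,d=d,im=im)
for nm in("proud_pack_top","home_pack1_top","tape_roll","eraser"):
  for k in r.outline_of(nm,"wrist")[:4]:
    q=P[k["pixels"]&(d>0)]; print(nm,round(k["p"],2),np.round(k["position"]),len(q),np.round(np.median(q,0),1),np.round(np.percentile(q,[3,97],axis=0)).tolist())
E
```

```text
clock: 8.32
tool_pos: [567.5, 15.0, 276.2]
orientation: [0.684, 0.73, -0.001, -0.0]
contact_force: [-0.2, 0.4, 0.0]
finger_gap: 0.4
clock: 8.98
tool_pos: [567.6, 15.1, 277.0]
orientation: [0.684, 0.73, 0.0, 0.0]
contact_force: [0.3, 0.4, 0.3]
finger_gap: 0.2
clock: 9.65
tool_pos: [567.6, 15.0, 276.9]
orientation: [0.684, 0.73, -0.0, -0.0]
contact_force: [0.8, -0.8, -0.0]
finger_gap: 0.5
t 9.65 tcp [567.6  15.  276.9] F [ 0.8 -0.8 -0. ] gap 0.5 toolx deg 93.74 z [-0.  0. -1.]
proud_pack_top 0.73 [276. 145.] 2935 [531.    9.8 123.7] [[508.0, -12.0, 120.0], [555.0, 32.0, 125.0]]
home_pack1_top 0.94 [205. 144.] 2959 [535.4 -56.8 103.4] [[513.0, -82.0, 58.0], [560.0, -35.0, 105.0]]
tape_roll 0.89 [418. 127.] 1945 [502.3 158.3  42.5] [[477.0, 130.0, 22.0], [529.0, 184.0, 44.0]]
eraser 0.59 [147. 123.] 1248 [ 525.8 -138.2   32.8] [[500.0, -154.0, 19.0], [552.0, -126.0, 35.0]]
```

View pics/w7.png

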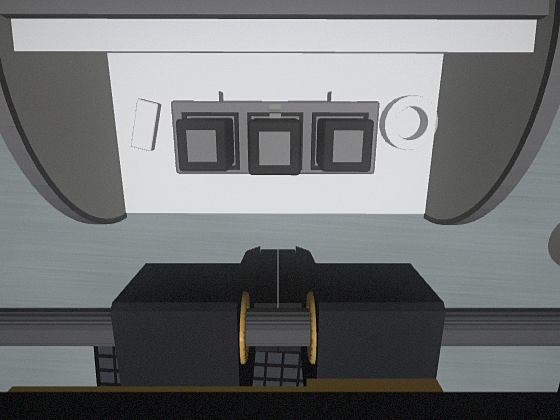

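```bash
python3 -m pendant '{"fingers":[0,0,0,0,0,0,0,0],"dp":[[-1.5,-19,25],[-1.3,-18,25],[0,0,30],[0,0,30],[0,0,20],[0,0,8],[0,0,4],[0,0,0]],"roll":[0,0,0,0,0,0,0,0]}'
python3 - <<'E'
from h import *
z=np.load("w7.npz");P=z["P"]
for u,v in[(203,147),(274,147),(346,147)]: print(np.round(np.median(P[v-8:v+8,u-8:u+8].reshape(-1,3),0),1))
st()
im,d=r.grab_frame("scene"); cv2.imwrite("pics/s2.png",im[:,:,::-1])
E
```

```text
clock: 10.57
tool_pos: [531.1, 9.8, 134.9]
orientation: [0.684, 0.73, -0.0, -0.0]
contact_force: [-0.4, 0.1, 0.9]
finger_gap: 0.5
[538.  -58.8 104.1]
[531.5   9.2 124.4]
[529.   77.9 104.1]
t 10.57 tcp [531.1   9.8 134.9] F [-0.4  0.1  0.9] gap 0.5 toolx deg 93.74 z [-0. -0. -1.]
```

View pics/s2.png

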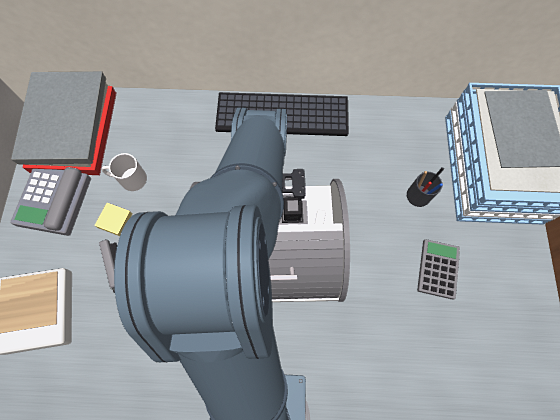

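The cover is over the hood (bar near 290,272), and the middle pack is 20 mm higher than its neighbours. Next I press it in small steps.

```bash
python3 -m pendant '{"fingers":[0,0,0,0,0],"dp":[[0,0,4],[0,0,4],[0,0,3],[0,0,2],[0,0,0]],"roll":[0,0,0,0,0]}'
python3 -m pendant '{"fingers":[0,0,0,0],"dp":[[0,0,2],[0,0,2],[0,0,1],[0,0,0]],"roll":[0,0,0,0]}'
```

```text
clock: 11.03
tool_pos: [530.7, 9.9, 121.6]
orientation: [0.684, 0.73, -0.0, -0.0]
contact_force: [0.1, -0.0, -0.7]
finger_gap: 0.3
clock: 11.37
tool_pos: [530.7, 9.8, 116.7]
orientation: [0.684, 0.73, -0.0, -0.0]
contact_force: [0.7, 0.3, -0.4]
finger_gap: 0.5
```

Run:
```python
from h import *
im,d,P=wpts();cv2.imwrite("pics/w8.png",im[:,:,::-1])
for n in("scene","top"):
  im,d=r.grab_frame(n);P=pts(n,d);cv2.imwrite(f"pics/{n}3.png",cv2.resize(im[120:300,200:360,::-1],None,fx=4,fy=3.3))
```

```text
t 11.37 tcp [530.7   9.8 116.7] F [ 0.7  0.3 -0.4] gap 0.5 toolx deg 93.74 z [-0. -0. -1.]
```

View pics/w8.png

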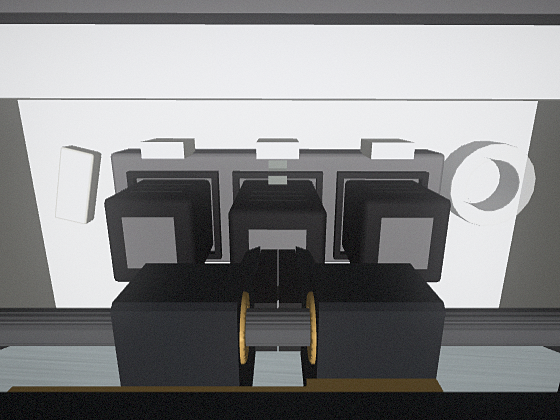

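View pics/scene3.png

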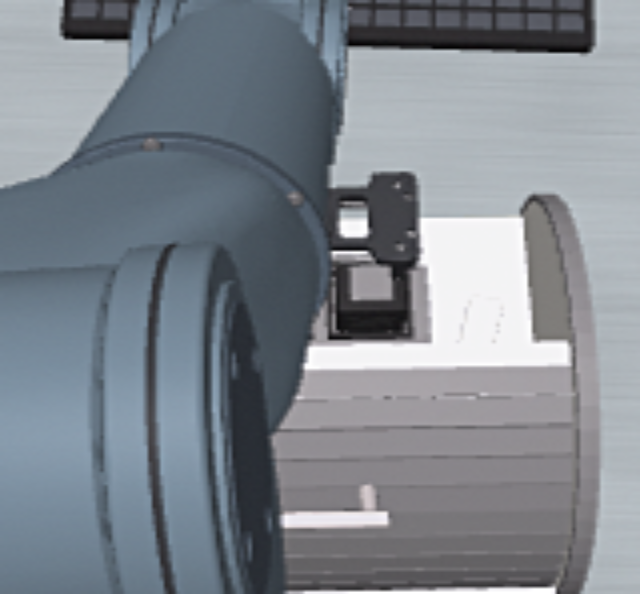

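Run:
```python
from h import *
im,d,P=wpts()
for u,v in[(150,225),(290,240),(240,225),(285,225),(310,250),(275,203),(275,190),(405,225),(175,200),(390,205)]: print(u,v,np.round(np.median(P[v-2:v+3,u-2:u+3].reshape(-1,3),0),1))
```

```text
t 11.52 tcp [530.9   9.8 117. ] F [ 0.3 -0.2 -0.3] gap 0.2 toolx deg 93.74 z [ 0. -0. -1.]
150 225 [527.5 -59.6 104.3]
290 240 [523.4  15.6 124.3]
240 225 [517.7  -9.  123.5]
285 225 [516.2  12.7 123.8]
310 250 [527.8  25.8 123.8]
275 203 [508.1   7.3 114.1]
275 190 [508.    7.   86.2]
405 225 [518.2  78.4 104.4]
175 200 [512.9 -46.2 102.8]
390 205 [507.8  68.9 103.5]
```

Run:
```python
from h import *
im,d,P=wpts()
for v in range(244,310,5): print(v,np.round(P[v,[248,256,265,272,285,295,305]][:,[0,2]],0).tolist())
print(r.camera_info("wrist"))
```

```text
t 11.57 tcp [530.9   9.8 117. ] F [ 0.4  0.  -0.3] gap 0.4 toolx deg 93.74 z [ 0. -0. -1.]
244 [[527.0, 123.0], [527.0, 124.0], [526.0, 125.0], [526.0, 124.0], [526.0, 124.0], [526.0, 123.0], [525.0, 124.0]]
249 [[530.0, 124.0], [521.0, 144.0], [523.0, 140.0], [522.0, 141.0], [522.0, 140.0], [529.0, 123.0], [520.0, 144.0]]
254 [[521.0, 151.0], [521.0, 151.0], [523.0, 146.0], [522.0, 147.0], [521.0, 147.0], [521.0, 147.0], [520.0, 150.0]]
259 [[521.0, 155.0], [521.0, 155.0], [522.0, 153.0], [522.0, 152.0], [522.0, 152.0], [521.0, 152.0], [519.0, 156.0]]
264 [[521.0, 160.0], [521.0, 159.0], [523.0, 156.0], [522.0, 156.0], [522.0, 156.0], [522.0, 156.0], [520.0, 160.0]]
269 [[521.0, 164.0], [522.0, 161.0], [522.0, 162.0], [522.0, 161.0], [522.0, 161.0], [522.0, 161.0], [520.0, 164.0]]
274 [[521.0, 168.0], [523.0, 165.0], [522.0, 165.0], [522.0, 165.0], [522.0, 165.0], [521.0, 166.0], [520.0, 169.0]]
279 [[521.0, 173.0], [522.0, 170.0], [522.0, 169.0], [522.0, 170.0], [522.0, 170.0], [522.0, 169.0], [520.0, 173.0]]
284 [[521.0, 176.0], [523.0, 172.0], [523.0, 173.0], [522.0, 173.0], [522
[... 453 characters left out ...]
0, 185.0], [523.0, 185.0], [522.0, 186.0], [519.0, 190.0]]
309 [[505.0, 219.0], [505.0, 218.0], [505.0, 218.0], [504.0, 219.0], [505.0, 218.0], [504.0, 219.0], [503.0, 219.0]]
{'mtx': array([[354.36864138,   0.        , 277.48023944],
       [  0.        , 354.36864138, 207.66093653],
       [  0.        ,   0.        ,   1.        ]]), 'tool_from_camera': array([[ 9.99999218e-01,  1.24281939e-03,  1.39368170e-04,
         1.37480492e-01],
       [-1.23499337e-03,  9.63805762e-01,  2.66602567e-01,
        -6.83540392e+01],
       [ 1.97014996e-04, -2.66602530e-01,  9.63806543e-01,
        -1.69925276e+02],
       [ 0.00000000e+00,  0.00000000e+00,  0.00000000e+00,
         1.00000000e+00]])}
```

```bash
python3 -m pendant '{"fingers":[0,0,0,0,0],"dp":[[0,0,3],[0,0,3],[0,0,3],[0,0,2],[0,0,0]],"roll":[0,0,0,0,0]}'
python3 -m pendant '{"fingers":[0,0,0],"dp":[[0,0,1],[0,0,1],[0,0,0]],"roll":[0,0,0]}'
python3 - <<'E'
from h import *
im,d,P=wpts();cv2.imwrite("pics/w9.png",im[:,:,::-1])
for u,v in[(290,230),(240,230),(310,240)]: print(u,v,np.round(np.median(P[v-2:v+3,u-2:u+3].reshape(-1,3),0),1))
for v in range(236,256,2): print(v,np.round(P[v,[256,265,272,285]][:,[0,2]],0).tolist())
E
```

```text
clock: 12.03
tool_pos: [530.5, 9.8, 105.3]
orientation: [0.684, 0.73, -0.0, -0.0]
contact_force: [-0.5, 0.2, 0.8]
finger_gap: 0.5
clock: 12.28
tool_pos: [530.8, 9.8, 103.8]
orientation: [0.684, 0.73, -0.0, -0.0]
contact_force: [0.4, -0.4, 0.6]
finger_gap: 0.4
t 12.28 tcp [530.8   9.8 103.8] F [ 0.4 -0.4  0.6] gap 0.4 toolx deg 93.74 z [-0. -0. -1.]
290 230 [513.8  14.5 123.6]
240 230 [515.7  -7.8 123.3]
310 240 [518.   23.8 123.8]
236 [[518.0, 124.0], [518.0, 123.0], [517.0, 123.0], [517.0, 124.0]]
238 [[519.0, 124.0], [519.0, 123.0], [518.0, 124.0], [518.0, 123.0]]
240 [[520.0, 124.0], [519.0, 125.0], [519.0, 124.0], [519.0, 124.0]]
242 [[521.0, 124.0], [520.0, 124.0], [520.0, 124.0], [520.0, 124.0]]
244 [[521.0, 125.0], [522.0, 123.0], [521.0, 124.0], [521.0, 124.0]]
246 [[522.0, 124.0], [522.0, 124.0], [522.0, 125.0], [522.0, 124.0]]
248 [[521.0, 130.0], [523.0, 124.0], [523.0, 124.0], [522.0, 125.0]]
250 [[521.0, 133.0], [522.0, 129.0], [522.0, 128.0], [522.0, 129.0]]
252 [[521.0, 135.0], [522.0, 131.0], [522.0, 131.0], [522.0, 131.0]]
254 [[521.0, 137.0], [522.0, 133.0], [522.0, 133.0], [522.0, 132.0]]
```

View pics/w9.png

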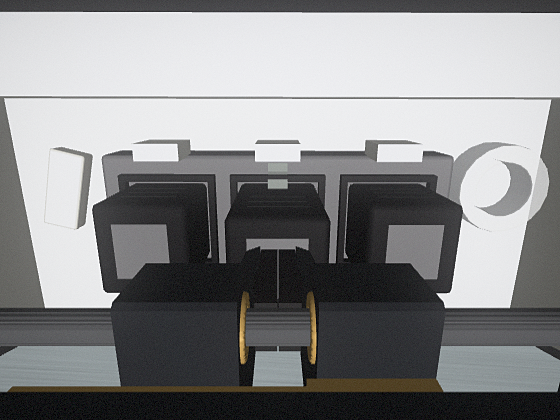

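```bash
python3 - <<'E'
from h import *
im,d,P=wpts()
for u in (150,180,220,330,380,420): print(u,[np.round(P[v,u]).tolist() for v in (268,280,300)])
E
python3 -m pendant '{"fingers":[0,0,0],"dp":[[0,0,1],[0,0,1],[0,0,0]],"roll":[0,0,0]}'
python3 -m pendant '{"fingers":[0,0,0],"dp":[[0,0,1],[0,0,1],[0,0,0]],"roll":[0,0,0]}'
```

```text
t 12.33 tcp [530.9   9.8 103.9] F [ 0.1 -0.2  1. ] gap 0.2 toolx deg 93.74 z [ 0. -0. -1.]
150 [[499.0, -21.0, 201.0], [499.0, -19.0, 205.0], [499.0, -16.0, 214.0]]
180 [[499.0, -14.0, 200.0], [499.0, -13.0, 206.0], [498.0, -11.0, 214.0]]
220 [[498.0, -5.0, 200.0], [498.0, -4.0, 206.0], [498.0, -3.0, 214.0]]
330 [[497.0, 20.0, 199.0], [497.0, 19.0, 206.0], [496.0, 18.0, 214.0]]
380 [[496.0, 31.0, 200.0], [496.0, 29.0, 206.0], [496.0, 27.0, 214.0]]
420 [[538.0, 85.0, 103.0], [495.0, 37.0, 207.0], [495.0, 35.0, 214.0]]
clock: 12.63
tool_pos: [530.8, 9.8, 101.8]
orientation: [0.684, 0.73, -0.0, -0.0]
contact_force: [0.4, -0.5, 0.2]
finger_gap: 0.4
clock: 12.88
tool_pos: [530.9, 9.9, 99.9]
orientation: [0.684, 0.73, 0.0, 0.0]
contact_force: [-0.6, -0.1, 2.1]
finger_gap: 0.1
```

```bash
python3 -m pendant '{"fingers":[0,0,0],"dp":[[0,0,1],[0,0,1],[0,0,1]],"roll":[0,0,0]}'
python3 -m pendant '{"fingers":[0,0,0],"dp":[[0,0,1],[0,0,1],[0,0,1]],"roll":[0,0,0]}'
```

```text
clock: 13.13
tool_pos: [531.2, 9.9, 97.6]
orientation: [0.684, 0.73, 0.0, 0.0]
contact_force: [-3.7, 0.2, 10.8]
finger_gap: 0.8
clock: 13.38
tool_pos: [531.3, 9.9, 95.0]
orientation: [0.684, 0.73, 0.0, 0.0]
contact_force: [-3.2, 0.2, 12.3]
finger_gap: 0.5
```

```bash
python3 -m pendant '{"fingers":[0,0,0],"dp":[[0,0,1],[0,0,1],[0,0,0]],"roll":[0,0,0]}'
python3 -m pendant '{"fingers":[0,0,0],"dp":[[0,0,1],[0,0,1],[0,0,0]],"roll":[0,0,0]}'
python3 - <<'E'
from h import *
im,d,P=wpts()
for u,v in[(290,230),(240,230),(310,240)]: print(u,v,np.round(np.median(P[v-2:v+3,u-2:u+3].reshape(-1,3),0),1))
E
```

```text
clock: 13.63
tool_pos: [531.3, 9.8, 92.5]
orientation: [0.684, 0.73, 0.0, 0.0]
contact_force: [-1.7, 0.5, 5.0]
finger_gap: 0.3
clock: 13.88
tool_pos: [530.6, 9.8, 89.6]
orientation: [0.684, 0.73, -0.0, -0.0]
contact_force: [0.3, -0.1, -0.6]
finger_gap: 0.6
t 13.88 tcp [530.6   9.8  89.6] F [ 0.3 -0.1 -0.6] gap 0.6 toolx deg 93.74 z [-0. -0. -1.]
290 230 [515.6  14.8 104. ]
240 230 [517.3  -8.3 103.7]
310 240 [520.2  24.6 103.7]
```

The pack snapped home: its top reads 104 mm, level with the others, and there is no contact force. Now I retreat and check.

```bash
python3 -m pendant '{"fingers":[0,0,0,0,0,0,0,0],"dp":[[0,0,-15],[0,0,-25],[0,0,-30],[0,0,-30],[0,0,-30],[0,10,-30],[0,25,-20],[0,0,0]],"roll":[0,0,0,0,0,0,0,0]}'
python3 - <<'E'
from h import *
im,d,P=wpts();cv2.imwrite("pics/w10.png",im[:,:,::-1])
for nm in("proud_pack_top","tape_roll","eraser"):
  for k in r.outline_of(nm,"wrist")[:4]:
    q=P[k["pixels"]&(d>0)]; print(nm,round(k["p"],2),np.round(k["position"]),np.round(np.median(q,0),1))
for n in("scene",):
  im,d=r.grab_frame(n);cv2.imwrite("pics/s4.png",im[:,:,::-1])
E
```

```text
clock: 14.6
tool_pos: [571.3, 12.7, 274.6]
orientation: [0.683, 0.73, 0.004, 0.003]
contact_force: [0.6, 0.4, 1.0]
finger_gap: 0.4
t 14.6 tcp [571.3  12.7 274.6] F [0.6 0.4 1. ] gap 0.4 toolx deg 93.77 z [ 0.01   0.001 -1.   ]
tape_roll 0.64 [420. 119.] [503.5 160.3  42.5]
tape_roll 0.25 [289.   7.] [436.2  10.8 179.7]
eraser 0.57 [147. 120.] [ 524.6 -138.2   32.9]
```

View pics/w10.png

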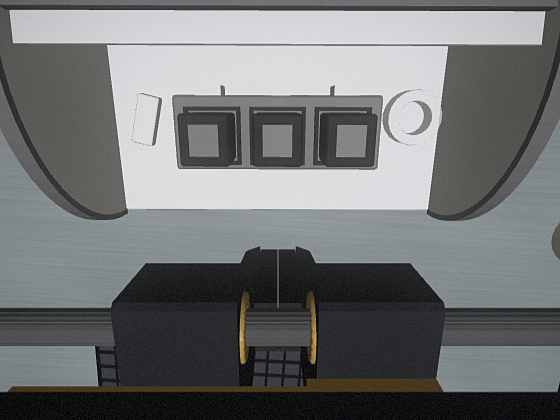

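View pics/s4.png

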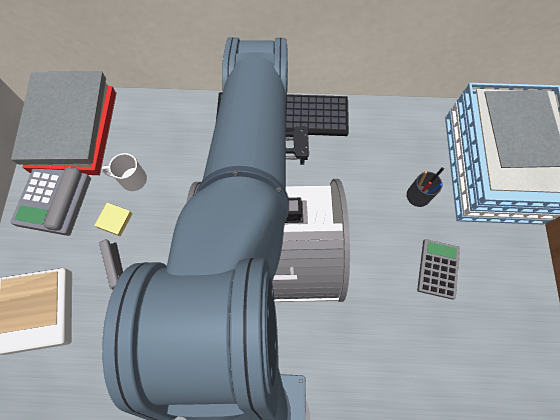

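```bash
python3 -m pendant '{"fingers":[0,0,0,0],"dp":[[0,0,0],[0,0,0],[0,0,0],[0,0,0]],"roll":[0,0,0,0]}'
python3 - <<'E'
from h import *
im,d,P=wpts()
for u,v in[(203,142),(275,140),(346,140)]: print(np.round(np.median(P[v-8:v+8,u-8:u+8].reshape(-1,3),0),1))
print(r.sign_off())
E
```

```text
clock: 15.18
tool_pos: [565.5, 12.1, 269.7]
orientation: [0.684, 0.73, -0.0, -0.0]
contact_force: [0.1, -0.2, 0.6]
finger_gap: 0.6
t 15.18 tcp [565.5  12.1 269.7] F [ 0.1 -0.2  0.6] gap 0.6 toolx deg 93.74 z [-0.001 -0.    -1.   ]
[530.5 -60.3 104.1]
[524.2   6.7 104.4]
[519.8  72.8 104.1]
the job is handed in; nothing more can be done
None
```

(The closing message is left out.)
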